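Feel along the cane rod tip for splinters

TASK

Check the slender bamboo rod tip section for splinters and lifted thread: with the fingers shut, stroke lightly and slowly along the top of it from the first thread binding next to the thick brass ferrule to the fifth binding near the thin end, touching the cane all the way, then lift off. Touch gently so that its sprung rest only gives a little and never bottoms out hard, do not take hold of the rod or lift it out of its rest, and leave the thick butt section and everything else on the shelf where it is.

Things in the scene. Friction and masses are not known exactly. Their poses are not given: they have to be found in the camera images.
- rod_tip: Slender tapered bamboo tip section, 445 mm long, 30 g, loose in the two forks of a sprung rest. Origin on its axis midway between the forks, 60 mm above the shelf; +x along it to the thin end; may roll about x. Brass ferrule 14 mm thick, x -204 to -158 mm, its shoulder stops it sliding to +x; cane 9.6 mm thick at x -160, 6 mm at +220. Five grey thread bindings at x -120, -60, 0, 60, 120 mm.
- first_binding (a point): Point on the rod tip's axis in the middle of the first binding, next to the ferrule (the start of the stroke); the cane's top is 5 mm higher.
- last_binding (a point): Point on the rod tip's axis in the middle of the fifth binding, near the thin end (the end of the stroke); the cane's top is 3.5 mm higher.
- cradle (a joint): How far the sprung cradle with the rod tip is pressed down, in m: 0 free, 0.012 at its stop. It starts to give at about 0.7 N and then takes 0.3 N per mm (about 4.5 N at the stop); rises again by itself.
- cradle_mid (a point): Point of the sprung cradle on the line of the rod's axis, midway between the forks; x along the rod to the thin end, y across, z up. The two grey forks (12 mm thick, x = -150 and +150 mm) end 3 mm above the axis and reach 14 mm either side. The rest of the cradle and its black base (340 x 50 mm) lie over 25 mm below the axis.
- rod_butt: Bystander: the thick butt section of the same rod, 18 mm cane with a 28 mm cork grip, 420 mm long, loose in a plain unsprung rest lying roughly parallel to the other, either nearer to the robot or farther away; no bindings, no rings. Origin on its axis, 47 mm above the shelf; x along it away from the cork.
- sharpener: Bystander: steel hook sharpener tube, 100 mm long, 19 mm high, lying loose between the two rests. Origin at its underside.
- tumbler: Bystander: empty glass tumbler, 72 mm across, 90 mm high, loose. Origin at its underside.
- float_case: Bystander: blue plastic float case, 82 by 132 by 35 mm, loose. Origin at its underside.
- spool: Bystander: black line spool, 52 mm across, 32 mm high, loose. Origin at its underside.
- jar: Bystander: small varnish jar, 48 mm across, 60 mm high, loose. Origin at its underside.

How it is judged:
By the outcome, as a careful person would: the job done as asked, in the order asked, and still so for the second after the job is handed in, with the robot touching nothing.
It also fails if it takes over 48 s, if anything falls off the work surface, if the arm or the gripper's body presses on something with over 40 N, if the wrist force passes 120 N, or if a joint passes its speed limit or range.

ROBOT

A 7-joint arm with a two-finger parallel gripper is mounted at the origin on the work surface. World frame = base frame: x ahead of the robot, y to its left, z up, the work surface at z = 0. Lengths are in m, angles in rad, forces in N, time in s.
With the tool pointing down it reaches from about 0.425 to 0.875 m from the base axis. Payload 4.7 kg.
Tool frame: the origin (TCP) lies between the finger pads, 19 mm behind the fingertips; this is the grasp point; z points along the fingers, y is the line along which they close (so a half turn about z gives the same grasp; the last joint's range is limited). The gripper opens to 87 mm and grips with 3 to 60 N. Pads are 19 mm wide; open, the fingers measure 117 mm over their backs; the gripper's body (75 mm by 190 mm) begins 51 mm behind the grasp point.
Start: joints at [-1.317, 0.321, -0.07, 1.45, 0.023, 1.371, -0.057], TCP at [0.154, 0.631, 0.241] pointing down, gripper open.
Joint ranges: [-2.86, 2.86], [-0.3, 2.09], [-1.38, 1.24], [0.06, 2.45], [-1.56, 4.7], [0.09, 2.05], [-2.69, 2.69]. Speed limits (rad/s): [2.57, 2.57, 3.14, 3.14, 3.14, 3.14, 3.14].

INTERFACE

Orientations are given as a rotation vector (axis times angle).
In Python, from bench import ctrl gives the robot as it stands. The module is installed in compiled form; this text tells all that it offers.
- The arm moves only by the tool carry_out, never from a script. Its argument "steps" is a list of rows, each a list of 7 numbers: the turn, a rotation vector about the world's x, y, z in degrees, then the shift along the world's x, y, z in cm, then the opening, from 0 (shut) to 1 (fully open). A call has 1 to 12 rows; each row is the pose to reach, as a shift and turn from the pose commanded when the call began; what a row does not reach only later rows make up. A row lasts 1/10 s, in which the tool goes at most 50 mm and 8.59 degrees, less where a joint would pass 70% of its speed; a pose out of reach is approached as far as the arm can. A call with a gripper value outside its range is refused whole. The fingers move at their own pace and stop on an object; "squeeze" is the grip in N (left out, the last holds). Time passes only in rows, so rows that repeat a pose let the fingers close. It gives the time, the measured TCP pose, the force, the opening and the grip force at its end, in the units of the state.
- ctrl.get_state(): the state, without advancing time (a new reading comes with each control period).
- ctrl.get_image(name): name is "scene" or "side" or "wrist"; returns a dict with "pixels" (480x640x3 uint8, red, green, blue), "camera_matrix" (3x3 intrinsics, pixels), "k1" (the pictures are not rectified: a ray, as slopes to the right and down, at radius r is drawn at 1 + k1 r^2 times it, then the intrinsics apply), "cam_to_world" (4x4, takes a point from camera to world coordinates); the wrist camera has in their place "T_tool_cam" (4x4, takes a point from camera to tool coordinates, whose origin is the TCP and whose axes are the flange's). Camera axes: x right, y down, z forward; pixel columns grow to the right and rows downward; lengths in m; the calibration is good to about 2 mm. A picture is of the moment at which its call begins: read the wrist's pose just before it. There is no depth.
- ctrl.close_job(): hands the job in; it is judged then, once.
The state is a dict: "time": time; "joint_positions": joint angles; "qd": joint speeds; "joint_torque": joint torques, N m; "position": TCP position; "tool_rot": TCP orientation; "ft_force": force on the tool from outside, world axes, zero at the start; "torque": the same for the moment, N m; "grip_width": opening from 0.0 (shut) to 1.0 (fully open); "grip_force": force on a finger pad.
Only numpy, scipy, OpenCV 4.12 (cv2) and the standard library are available. Lean on these libraries where they do the work, as an engineer would, in place of code of your own. Each camera call takes 0.05 s, during which the arm holds its last target. There are 200 camera calls.

## Working session

There is one attempt and no reset: what is moved stays moved. The work goes in short steps, Python scripts to look and compute and a tool call to move; the robot and the scene stay as the last step left them, time stands still between calls to the robot, and variables do not carry over. Pictures are saved under pics/ and viewed, at most 10 in all, crops included, and the job is handed in when it is done.

Besides the shell and the picture viewer there is one more tool, called after "Call:" by a JSON object that holds its "name" and its "arguments". carry_out: Moves the arm, as the interface text tells. Its arguments: {"type":"object","properties":{"steps":{"type":"array","items":{"type":"array","items":{"type":"number"}}},"squeeze":{"type":"number"}},"required":["steps"]}

```bash
mkdir -p pics; cat > h.py <<'E'
import numpy as np, cv2
from bench import ctrl
from scipy.spatial.transform import Rotation as R
def ray(im,uv,T=None):
    K=np.array(im["camera_matrix"]); k=im["k1"]
    uv=np.atleast_2d(uv).astype(float)
    d=np.c_[(uv[:,0]-K[0,2])/K[0,0],(uv[:,1]-K[1,2])/K[1,1]]; s=d.copy()
    for _ in range(30): s=d/(1+k*(s**2).sum(1))[:,None]
    T=np.array(im["cam_to_world"]) if T is None else T
    return T[:3,3], np.c_[s,np.ones(len(s))]@T[:3,:3].T
def plane(im,uv,z,T=None):
    o,d=ray(im,uv,T); return o+d*((z-o[2])/d[:,2])[:,None]
def proj(im,P,T=None):
    K=np.array(im["camera_matrix"]); T=np.array(im["cam_to_world"]) if T is None else T
    p=(np.atleast_2d(P)-T[:3,3])@T[:3,:3]; s=p[:,:2]/p[:,2:]
    s=s*(1+im["k1"]*(s**2).sum(1))[:,None]; return s@K[:2,:2].T+K[:2,2]
def wristT(im,st):
    T=np.eye(4); T[:3,:3]=R.from_rotvec(st["tool_rot"]).as_matrix(); T[:3,3]=st["position"]
    return T@np.array(im["T_tool_cam"])
E
python3 - <<'E'
from h import *
import pickle
st=ctrl.get_state(); print(st)
d={}
for n in("scene","side","wrist"):
    d[n]=ctrl.get_image(n); cv2.imwrite(f"pics/{n}0.png",d[n]["pixels"][:,:,::-1])
    print(n,d[n].get("cam_to_world"),d[n]["k1"])
pickle.dump((st,d),open("i0.pkl","wb"))
E
```

```text
{'time': 0.0, 'joint_positions': array([-1.31692538,  0.32181574, -0.07010225,  1.4516236 ,  0.02263593,
        1.3707938 , -0.05691582]), 'qd': array([-1.77337462e-03,  1.15468149e-03,  6.92779958e-04,  8.23178338e-04,
       -4.10348409e-04, -1.05000895e-03,  2.20989941e-05]), 'joint_torque': array([-3.86726852e-04, -4.91293430e+01, -4.03958643e-01, -3.12529457e+01,
       -6.37920317e-02,  4.42351517e-02,  1.97982804e-04]), 'position': array([0.15429238, 0.63091336, 0.24019214]), 'tool_rot': array([-3.75659737e-01, -3.11895313e+00,  2.90694705e-03]), 'ft_force': array([ 0.22247076, -0.64998154, -0.23722183]), 'torque': array([ 0.00030768,  0.01267063, -0.03738854]), 'grip_force': 0.0, 'grip_width': 0.9966267848421922}
scene [[-0.72066775  0.39486911 -0.5698389   1.22831669]
 [ 0.69296302  0.38540408 -0.60931596  0.77437401]
 [-0.02098182 -0.83399165 -0.55137799  0.7530102 ]
 [ 0.          0.          0.          1.        ]] -0.06967254983489622
side [[ 0.97593292 -0.13878158  0.16821001  0.30324097]
 [-0.21789027 -0.58918236  0.77806682 -0.87535074]
 [-0.00887497 -0.79599235 -0.60524162  0.7639519 ]
 [ 0.          0.          0.          1.        ]] -0.08479422865297866
wrist None -0.10139461124984205
```

View pics/scene0.png

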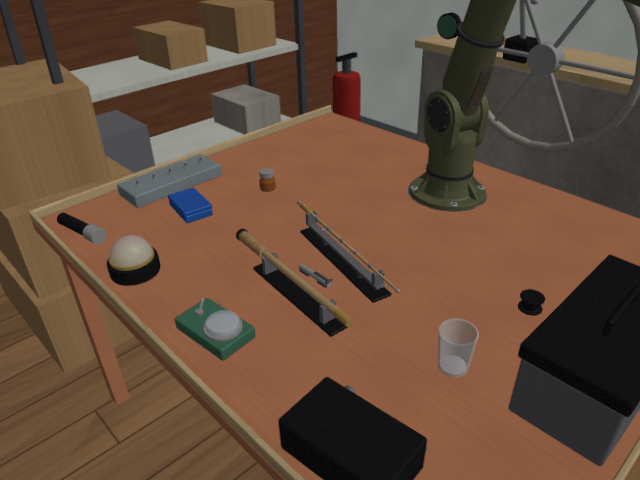

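View pics/side0.png

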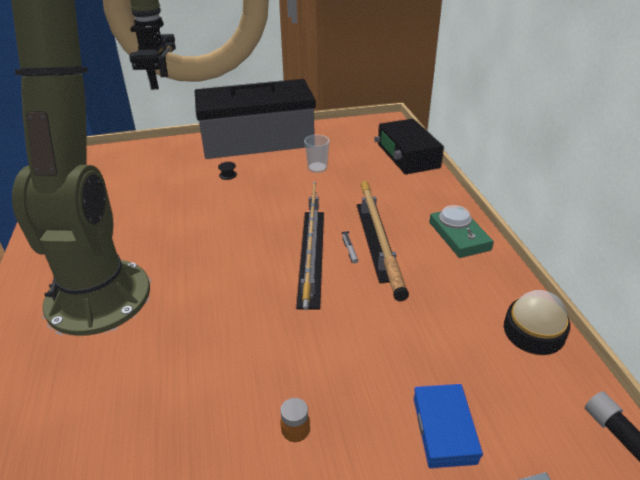

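The tip section is the nearer rod. In the scene view its ferrule is at about (300,205) and its thin end at about (397,290). In the side view they are at about (306,303) and (314,183). I'll enlarge both.

```bash
python3 - <<'E'
from h import *
import pickle
st,d=pickle.load(open("i0.pkl","rb"))
a=d["scene"]["pixels"][190:310,285:415,::-1]; b=d["side"]["pixels"][175:315,270:420,::-1]
a=cv2.resize(a,None,fx=3,fy=3,interpolation=cv2.INTER_CUBIC)
b=cv2.resize(b,None,fx=2.6*1.0,fy=4,interpolation=cv2.INTER_CUBIC)
c=np.zeros((560,790,3),np.uint8); c[:360,:390]=a; c[:560,400:790]=b
cv2.imwrite("pics/c0.png",c)
for n,e in(("scene",[(299.5,205),(397,290)]),("side",[(306,303),(314.5,183)])):
    P=plane(d[n],e,0.06); print(n,P,np.linalg.norm(P[1]-P[0]))
E
```

```text
scene [[ 0.43104547 -0.17074726  0.06      ]
 [ 0.5283407   0.24121938  0.06      ]] 0.4232999847861188
side [[ 0.41992002 -0.17656104  0.06      ]
 [ 0.5246162   0.24345418  0.06      ]] 0.43286726573512596
```

View pics/c0.png

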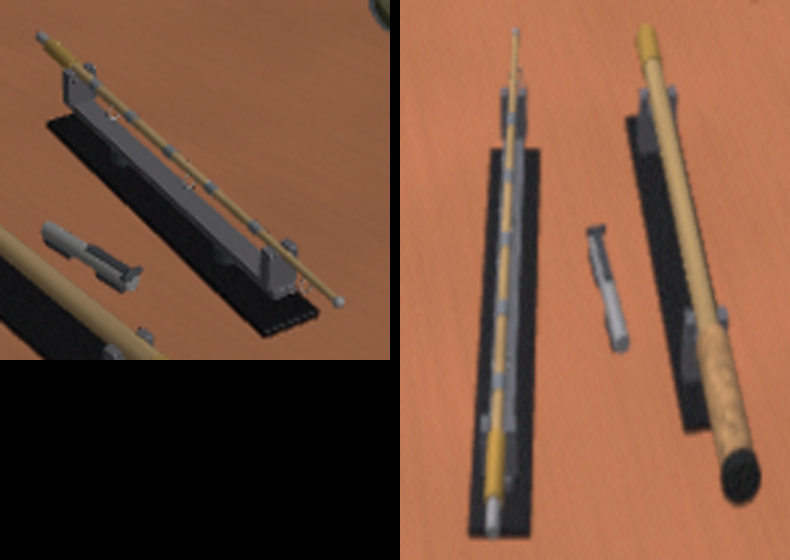

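The crops show five grey bindings on the tip rod. In the scene crop they are at (97,85), (131,117), (169,152), (211,188) and (255,228), and in the side crop at (498,382), (502,307), (505,238), (508,178) and (510,118). The small rings seem to hang below the cane.

```bash
python3 - <<'E'
from h import *
import pickle
st,d=pickle.load(open("i0.pkl","rb"))
a=np.array([(97,85),(131,117),(169,152),(211,188),(255,228),(338,301)])/3+[285,190]
b=np.array([(498,382),(502,307),(505,238),(508,178),(510,118),(516,33)]); b=np.c_[(b[:,0]-400)/2.6+270,b[:,1]/4+175]
o1,D1=ray(d["scene"],a);o2,D2=ray(d["side"],b)
for i in range(6):
    A=np.c_[D1[i],-D2[i]]; t=np.linalg.lstsq(A,o2-o1,rcond=None)[0]
    p=o1+t[0]*D1[i];q=o2+t[1]*D2[i]; print((p+q)/2,np.linalg.norm(p-q))
for n,e in(("scene",a),("side",b)):
    P=plane(d[n],e,0.06); print(n,P.round(4).tolist(),np.linalg.norm(np.diff(P,axis=0),axis=1)); v=P[4]-P[0]; print(np.degrees(np.arctan2(v[1],v[0])))
print(R.from_rotvec(st["tool_rot"]).as_matrix())
E
```

```text
[ 0.44285809 -0.08706455  0.05997976] 0.003950043391952471
[ 0.45820333 -0.02957199  0.06048091] 0.005146045470726843
[0.47299547 0.02896376 0.06040946] 0.006020231426587391
[0.48655094 0.08612705 0.05973256] 0.0043414441812842045
[0.5011604  0.14509296 0.06011247] 0.0057658289148048
[0.52574136 0.24228737 0.05904451] 0.002470953491056673
scene [[0.4453, -0.0871, 0.06], [0.4608, -0.0302, 0.06], [0.4762, 0.0284, 0.06], [0.4895, 0.0863, 0.06], [0.5046, 0.1448, 0.06], [0.5282, 0.2429, 0.06]] [0.05896728 0.06061456 0.05937034 0.06044108 0.10088908]
75.65240210981554
side [[0.4414, -0.0854, 0.06], [0.4564, -0.0267, 0.06], [0.471, 0.0324, 0.06], [0.485, 0.0879, 0.06], [0.4993, 0.1483, 0.06], [0.5247, 0.2422, 0.06]] [0.06062392 0.06078829 0.0573264  0.06203479 0.09726267]
76.0915799410193
[[-9.71401297e-01  2.37443507e-01 -3.17235253e-04]
 [ 2.37443686e-01  9.71399589e-01 -1.82584231e-03]
 [-1.25372208e-04 -1.84895110e-03 -9.99998283e-01]]
```

Spacing (60 mm) and height (60 mm) both match what was given. The tool's y axis (76.3°) is already along the rod (about 75.9°). I'll close the fingers and go round to above the rod.

Call:
{"name": "carry_out", "arguments": {"steps": [[0, 0, 0, 3, -2.6, 0, 0], [0, 0, 0, 6, -5.2, 0, 0], [0, 0, 0, 9, -7.8, 0, 0], [0, 0, 0, 12, -10.4, 0, 0], [0, 0, 0, 15, -13, 0, 0], [0, 0, 0, 18, -15.6, 0, 0], [0, 0, 0, 21, -18.2, 0, 0], [0, 0, 0, 24, -20.8, 0, 0], [0, 0, 0, 27, -23.4, 0, 0], [0, 0, 0, 30, -26, 0, 0], [0, 0, 0, 30, -28, 0, 0], [0, 0, 0, 30, -30, 0, 0]], "squeeze": 5}}

```text
time: 1.35
position: [0.4549, 0.3297, 0.2407]
tool_rot: [-0.378, -3.118, 0.001]
ft_force: [-0.5, -0.8, 0.6]
grip_width: 0.029
grip_force: 0.0
```

Call:
{"name": "carry_out", "arguments": {"steps": [[0, 0, 0, 0.2, -3, 0, 0], [0, 0, 0, 0.4, -6, 0, 0], [0, 0, 0, 0.6, -9, 0, 0], [0, 0, 0, 0.8, -12, -1, 0], [0, 0, 0, 1, -15, -2, 0], [0, 0, 0, 1.2, -18, -2, 0], [0, 0, 0, 1.4, -21, -2, 0], [0, 0, 0, 1.6, -24, -2, 0], [0, 0, 0, 1.8, -27, -2, 0], [0, 0, 0, 1.8, -30, -2, 0], [0, 0, 0, 1.8, -30, -2, 0], [0, 0, 0, 1.8, -30, -2, 0]]}}

```text
time: 2.55
position: [0.4719, 0.0317, 0.2213]
tool_rot: [-0.376, -3.119, -0.002]
ft_force: [-0.2, -0.1, 0.2]
grip_width: 0.007
grip_force: 0.0
```

```bash
python3 - <<'E'
from h import *
import pickle
st=ctrl.get_state(); im=ctrl.get_image("wrist"); pickle.dump((st,im),open("w1.pkl","wb"))
print(st); print(im["T_tool_cam"])
T=wristT(im,st); e=np.array([np.cos(np.radians(75.9)),np.sin(np.radians(75.9)),0])
print(proj(im,[np.array([.473,.029,.06])+e*s for s in(-.12,-.06,0,.06,.12)],T))
cv2.imwrite("pics/w1.png",im["pixels"][:,:,::-1])
E
```

```text
{'time': 2.55, 'joint_positions': array([-0.57474007, -0.06412281,  0.43789487,  1.91497962,  0.02698803,
        1.28457006,  1.18539051]), 'qd': array([-0.01617247,  0.01079437, -0.02748648, -0.00800692, -0.00611635,
       -0.00062929, -0.00087554]), 'joint_torque': array([  1.10209554, -24.17815804,   0.26561921, -30.51753044,
         0.23581951,   0.11235318,   0.03277408]), 'position': array([0.47189059, 0.03165939, 0.22131276]), 'tool_rot': array([-3.76317121e-01, -3.11886448e+00, -2.04344433e-03]), 'ft_force': array([-0.24099298, -0.12287007,  0.23973714]), 'torque': array([-2.42757329e-02, -8.04364927e-05,  3.26784272e-02]), 'grip_force': 0.0, 'grip_width': 0.007416466838483653}
[[-1.99996501e-05 -9.70919254e-01 -2.39407189e-01  6.59238470e-02]
 [ 9.99999426e-01  2.37054776e-04 -1.04491718e-03 -2.63919984e-04]
 [ 1.07128283e-03 -2.39407073e-01  9.70918692e-01 -1.42310071e-01]
 [ 0.00000000e+00  0.00000000e+00  0.00000000e+00  1.00000000e+00]]
[[154.38126435 230.80215203]
 [233.01055936 231.14400753]
 [313.48277282 231.56739778]
 [393.96498691 232.06168617]
 [472.63112938 232.61627555]]
```

View pics/w1.png

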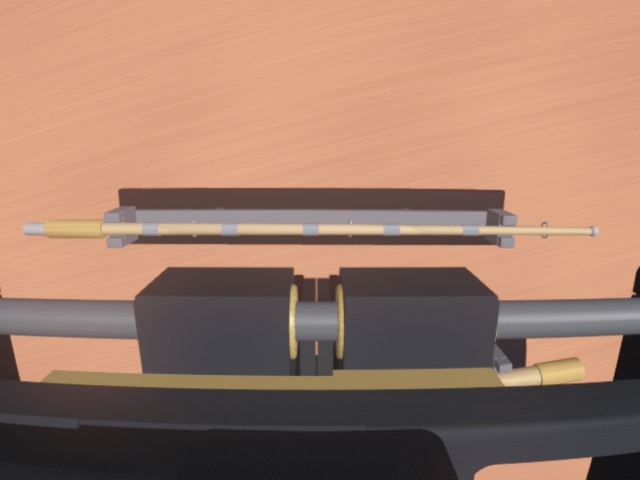

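The wrist view shows the bindings at (151,229), (230,229), (311,229), (392,230) and (471,230), all within 3 px of my prediction. The rings at (194,228), (350,229) and (545,230) are edge-on, and the scene view puts them below the cane.

```bash
python3 - <<'E'
from h import *
import pickle
st,im=pickle.load(open("w1.pkl","rb")); T=wristT(im,st)
hsv=cv2.cvtColor(im["pixels"],cv2.COLOR_RGB2HSV)
# rod centre row by brightness against dark cradle
g=im["pixels"][:,:,0].astype(int)
for u in(151,175,230,270,311,370,392,440,471): print(u,g[220:240,u].tolist())
P=plane(im,[(151,229),(230,229.2),(311,229.5),(392,230),(471,230.2)],.06,T); print(P)
v=P[4]-P[0]; print(np.degrees(np.arctan2(v[1],v[0])))
cv2.imwrite("pics/w1c.png",cv2.resize(im["pixels"][200:260,130:600,::-1],None,fx=1.7,fy=5,interpolation=cv2.INTER_CUBIC)[:, :800])
E
```

```text
151 [157, 155, 150, 163, 174, 177, 185, 188, 184, 176, 177, 174, 170, 159, 144, 121, 96, 91, 91, 91]
175 [157, 157, 161, 183, 209, 215, 218, 219, 218, 217, 213, 208, 199, 182, 150, 106, 89, 88, 87, 87]
230 [157, 157, 154, 157, 171, 179, 183, 186, 182, 178, 176, 173, 168, 158, 142, 116, 91, 86, 86, 85]
270 [156, 157, 159, 171, 200, 219, 225, 228, 228, 228, 223, 216, 204, 185, 149, 105, 88, 87, 86, 87]
311 [157, 156, 151, 150, 162, 175, 180, 182, 180, 178, 175, 173, 169, 160, 143, 115, 91, 87, 87, 87]
370 [156, 156, 156, 158, 175, 205, 223, 231, 236, 237, 232, 224, 213, 193, 152, 100, 86, 84, 84, 84]
392 [156, 156, 155, 150, 151, 166, 178, 181, 179, 176, 173, 169, 167, 160, 144, 114, 88, 83, 82, 83]
440 [156, 156, 156, 155, 155, 176, 206, 219, 227, 230, 227, 217, 205, 186, 148, 100, 81, 80, 79, 79]
471 [157, 156, 156, 156, 153, 153, 168, 179, 182, 179, 172, 169, 165, 159, 144, 115, 85, 79, 79, 79]
[[ 0.44181411 -0.0894856   0.06      ]
 [ 0.45641908 -0.03096792  0.06      ]
 [ 0.47103631  0.02758696  0.06      ]
 [ 0.48572346  0.08606826  0.06      ]
 [ 0.50008437  0.14443771  0.06      ]]
76.0123063071477
```

View pics/w1c.png

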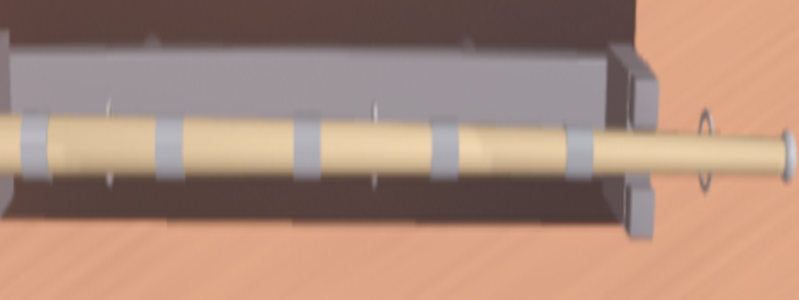

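The cane hides the tops of the rings, so they hang below and the top is clear. The axis at 76.0° runs from about (0.442, -0.089) to (0.5004, 0.1447). Next I'll move to above the first binding.

Call:
{"name": "carry_out", "arguments": {"steps": [[0, 0, 0, -0.4, -1.6, 0, 0], [0, 0, 0, -0.8, -3.2, -1, 0], [0, 0, 0, -1.2, -4.8, -2.5, 0], [0, 0, 0, -1.6, -6.4, -4, 0], [0, 0, 0, -2, -8, -5.5, 0], [0, 0, 0, -2.4, -9.6, -7, 0], [0, 0, 0, -2.8, -11, -8.5, 0], [0, 0, 0, -3, -12, -10, 0], [0, 0, 0, -3.1, -12.2, -11, 0], [0, 0, 0, -3.1, -12.2, -11.5, 0], [0, 0, 0, -3.1, -12.2, -11.5, 0], [0, 0, 0, -3.1, -12.2, -11.5, 0]]}}

```text
time: 3.8
position: [0.4419, -0.09, 0.1067]
tool_rot: [0.374, 3.119, 0.0]
ft_force: [0.4, -0.9, 0.5]
grip_width: 0.006
grip_force: 0.0
```

Call:
{"name": "carry_out", "arguments": {"steps": [[0, 0, 0, 0, 0, 0, 0], [0, 0, 0, 0, 0, 0, 0], [0, 0, 0, 0, 0, 0, 0], [0, 0, 0, 0, 0, 0, 0]]}}

```text
time: 4.2
position: [0.4416, -0.0905, 0.1065]
tool_rot: [0.375, 3.119, 0.0]
ft_force: [0.2, 0.2, -0.5]
grip_width: 0.01
grip_force: 0.0
```

```bash
python3 - <<'E'
from h import *
import pickle
for i in range(4):
    st=ctrl.get_state(); im=ctrl.get_image("side"); print(st["time"],st["position"],st["ft_force"],R.from_rotvec(st["tool_rot"]).as_matrix()[:,1:].round(4).tolist())
w=ctrl.get_image("wrist"); sc=ctrl.get_image("scene"); pickle.dump((st,im,w,sc),open("a1.pkl","wb"))
a=im["pixels"][200:320,250:390,::-1]; b=sc["pixels"][150:270,260:400,::-1]
cv2.imwrite("pics/a1.png",cv2.resize(np.hstack([a,b]),None,fx=2.8,fy=4,interpolation=cv2.INTER_CUBIC))
E
```

```text
4.2 [ 0.44155596 -0.09051137  0.1064754 ] [ 0.18790082  0.22366938 -0.47502759] [[0.2373, 0.0004], [0.9714, 0.0001], [0.0002, -1.0]]
4.25 [ 0.4414754  -0.09055245  0.10639308] [ 0.44691597 -0.09056115  0.04448282] [[0.2374, 0.0003], [0.9714, 0.0001], [0.0002, -1.0]]
4.3 [ 0.44145512 -0.09055178  0.10637082] [ 0.03905076  0.08371016 -0.10608968] [[0.2375, 0.0002], [0.9714, 0.0001], [0.0002, -1.0]]
4.35 [ 0.44144032 -0.09057634  0.10635055] [ 0.22368379  0.40579666 -0.69692619] [[0.2375, 0.0002], [0.9714, 0.0001], [0.0002, -1.0]]
```

View pics/a1.png

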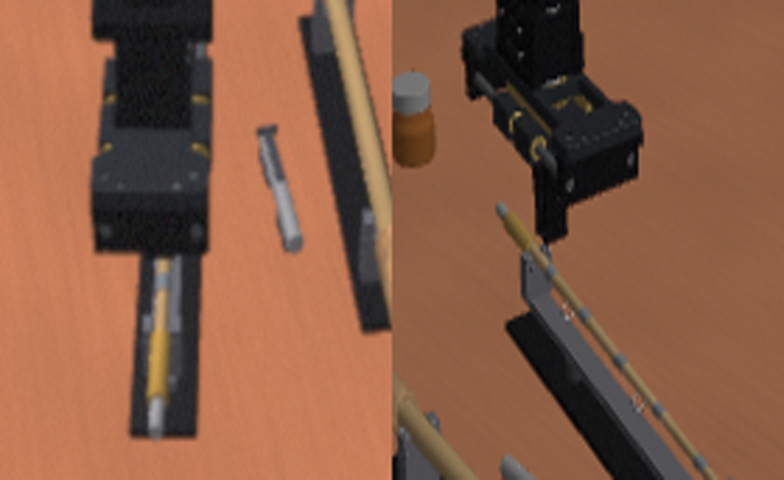

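The fingers are above the rod near the first binding, clear of the sharpener and the butt section. I'll descend to just above contact.

Call:
{"name": "carry_out", "arguments": {"steps": [[0, 0, 0, 0, 0, -0.4, 0], [0, 0, 0, 0, 0, -0.8, 0], [0, 0, 0, 0, 0, -1.2, 0], [0, 0, 0, 0, 0, -1.5, 0], [0, 0, 0, 0, 0, -1.7, 0], [0, 0, 0, 0, 0, -1.8, 0], [0, 0, 0, 0, 0, -1.8, 0], [0, 0, 0, 0, 0, -1.8, 0]]}}

```text
time: 5.3
position: [0.4415, -0.0906, 0.0884]
tool_rot: [0.376, 3.119, 0.0]
ft_force: [0.1, -0.5, 0.6]
grip_width: 0.008
grip_force: 0.0
```

```bash
cat > f.py <<'E'
from h import *
F=[];Z=[]
for i in range(8):
    ctrl.get_image("side"); s=ctrl.get_state(); F.append(s["ft_force"]);Z.append(s["position"])
print(s["time"],np.mean(F,0).round(2),np.std(F,0).round(2),np.mean(Z,0).round(5),Z[-1].round(5))
E
python3 f.py
```

```text
5.7 [-0.05  0.15 -0.07] [0.58 0.47 0.75] [ 0.4415  -0.09059  0.0884 ] [ 0.44145 -0.09059  0.08835]
```

Call:
{"name": "carry_out", "arguments": {"steps": [[0, 0, 0, 0, 0, -0.1, 0], [0, 0, 0, 0, 0, -0.2, 0], [0, 0, 0, 0, 0, -0.3, 0], [0, 0, 0, 0, 0, -0.4, 0], [0, 0, 0, 0, 0, -0.5, 0], [0, 0, 0, 0, 0, -0.6, 0], [0, 0, 0, 0, 0, -0.65, 0], [0, 0, 0, 0, 0, -0.65, 0], [0, 0, 0, 0, 0, -0.65, 0]]}}

```text
time: 6.6
position: [0.4415, -0.0906, 0.0819]
tool_rot: [0.376, 3.119, 0.0]
ft_force: [0.2, -0.1, 1.2]
grip_width: 0.002
grip_force: 0.6
```

```bash
python3 f.py; python3 f.py
```

```text
7.0 [ 0.21 -0.26  1.32] [0.51 0.36 0.5 ] [ 0.44146 -0.09061  0.08184] [ 0.44143 -0.09059  0.08181]
7.4 [-0.16 -0.14  1.5 ] [0.33 0.33 0.45] [ 0.44141 -0.09059  0.08179] [ 0.44138 -0.09058  0.08177]
```

The measured force is about 1.4 N, which means roughly 2.3 mm of give: a gentle contact. I'll start the stroke at about 20 mm/s.

Call:
{"name": "carry_out", "arguments": {"steps": [[0, 0, 0, 0.05, 0.2, 0, 0], [0, 0, 0, 0.1, 0.4, 0, 0], [0, 0, 0, 0.15, 0.6, 0, 0], [0, 0, 0, 0.2, 0.8, 0, 0], [0, 0, 0, 0.25, 1.0, -0.01, 0], [0, 0, 0, 0.3, 1.2, -0.01, 0], [0, 0, 0, 0.35, 1.4, -0.01, 0], [0, 0, 0, 0.4, 1.6, -0.01, 0], [0, 0, 0, 0.45, 1.8, -0.015, 0], [0, 0, 0, 0.5, 2.0, -0.015, 0], [0, 0, 0, 0.55, 2.2, -0.015, 0], [0, 0, 0, 0.6, 2.4, -0.015, 0]]}}

```text
time: 8.6
position: [0.4474, -0.0664, 0.0816]
tool_rot: [0.376, 3.119, 0.0]
ft_force: [0.1, -1.2, 1.1]
grip_width: 0.005
grip_force: 0.6
```

Call:
{"name": "carry_out", "arguments": {"steps": [[0, 0, 0, 0.05, 0.2, 0, 0], [0, 0, 0, 0.1, 0.4, 0, 0], [0, 0, 0, 0.15, 0.6, 0, 0], [0, 0, 0, 0.2, 0.8, 0, 0], [0, 0, 0, 0.25, 1.0, -0.01, 0], [0, 0, 0, 0.3, 1.2, -0.01, 0], [0, 0, 0, 0.35, 1.4, -0.01, 0], [0, 0, 0, 0.4, 1.6, -0.01, 0], [0, 0, 0, 0.45, 1.8, -0.015, 0], [0, 0, 0, 0.5, 2.0, -0.015, 0], [0, 0, 0, 0.55, 2.2, -0.015, 0], [0, 0, 0, 0.6, 2.4, -0.015, 0]]}}

```text
time: 9.8
position: [0.4535, -0.0424, 0.0815]
tool_rot: [0.376, 3.119, 0.0]
ft_force: [0.4, -0.9, 1.1]
grip_width: 0.007
grip_force: 0.6
```

```bash
python3 f.py; python3 - <<'E'
from h import *
a=ctrl.get_image("side")["pixels"][170:320,250:390,::-1]; b=ctrl.get_image("scene")["pixels"][180:330,270:410,::-1]
cv2.imwrite("pics/s1.png",cv2.resize(np.hstack([a,b]),None,fx=2.8,fy=3.8,interpolation=cv2.INTER_CUBIC))
E
```

```text
10.2 [0.09 0.62 1.54] [0.38 0.58 0.39] [ 0.45354 -0.04219  0.08153] [ 0.45353 -0.04227  0.08156]
```

View pics/s1.png

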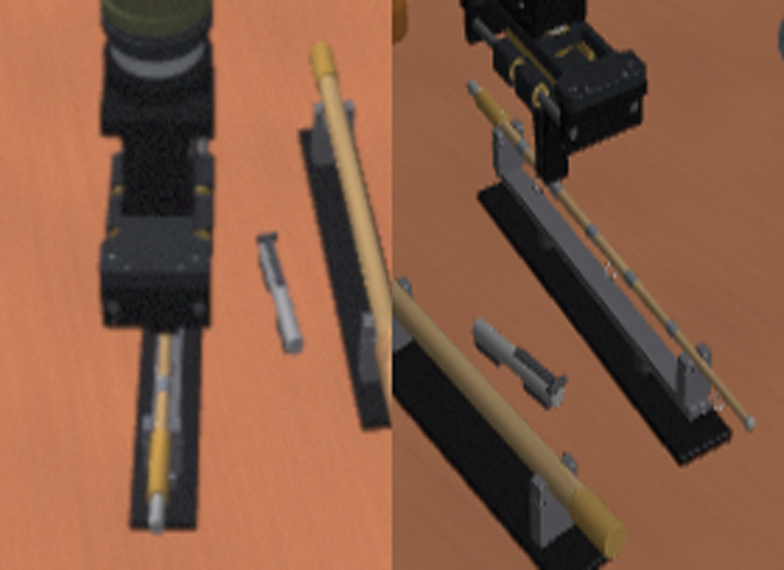

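The picture shows the shut fingertips on top of the cane, with the rod seated in both forks and the first binding behind the fingers. The force is steady at about 1.5 N, so I'll continue.

Call:
{"name": "carry_out", "arguments": {"steps": [[0, 0, 0, 0.05, 0.2, 0, 0], [0, 0, 0, 0.1, 0.4, 0, 0], [0, 0, 0, 0.15, 0.6, 0, 0], [0, 0, 0, 0.2, 0.8, 0, 0], [0, 0, 0, 0.25, 1.0, -0.01, 0], [0, 0, 0, 0.3, 1.2, -0.01, 0], [0, 0, 0, 0.35, 1.4, -0.01, 0], [0, 0, 0, 0.4, 1.6, -0.01, 0], [0, 0, 0, 0.45, 1.8, -0.015, 0], [0, 0, 0, 0.5, 2.0, -0.015, 0], [0, 0, 0, 0.55, 2.2, -0.015, 0], [0, 0, 0, 0.6, 2.4, -0.015, 0]]}}

```text
time: 11.5
position: [0.4594, -0.0184, 0.0813]
tool_rot: [0.376, 3.119, 0.0]
ft_force: [-0.6, -1.6, 1.2]
grip_width: 0.002
grip_force: 0.6
```

Call:
{"name": "carry_out", "arguments": {"steps": [[0, 0, 0, 0.05, 0.2, 0, 0], [0, 0, 0, 0.1, 0.4, 0, 0], [0, 0, 0, 0.15, 0.6, 0, 0], [0, 0, 0, 0.2, 0.8, 0, 0], [0, 0, 0, 0.25, 1.0, -0.01, 0], [0, 0, 0, 0.3, 1.2, -0.01, 0], [0, 0, 0, 0.35, 1.4, -0.01, 0], [0, 0, 0, 0.4, 1.6, -0.01, 0], [0, 0, 0, 0.45, 1.8, -0.015, 0], [0, 0, 0, 0.5, 2.0, -0.015, 0], [0, 0, 0, 0.55, 2.2, -0.015, 0], [0, 0, 0, 0.6, 2.4, -0.015, 0]]}}

```text
time: 12.7
position: [0.4654, 0.0056, 0.0812]
tool_rot: [0.376, 3.119, 0.0]
ft_force: [-0.4, -1.4, 1.5]
grip_width: 0.005
grip_force: 0.6
```

Call:
{"name": "carry_out", "arguments": {"steps": [[0, 0, 0, 0.05, 0.2, 0, 0], [0, 0, 0, 0.1, 0.4, 0, 0], [0, 0, 0, 0.15, 0.6, 0, 0], [0, 0, 0, 0.2, 0.8, 0, 0], [0, 0, 0, 0.25, 1.0, -0.01, 0], [0, 0, 0, 0.3, 1.2, -0.01, 0], [0, 0, 0, 0.35, 1.4, -0.01, 0], [0, 0, 0, 0.4, 1.6, -0.01, 0], [0, 0, 0, 0.45, 1.8, -0.015, 0], [0, 0, 0, 0.5, 2.0, -0.015, 0], [0, 0, 0, 0.55, 2.2, -0.015, 0], [0, 0, 0, 0.6, 2.4, -0.015, 0]]}}

```text
time: 13.9
position: [0.4714, 0.0296, 0.081]
tool_rot: [0.376, 3.119, 0.0]
ft_force: [-1.0, -1.9, 1.0]
grip_width: 0.003
grip_force: 0.7
```

```bash
python3 f.py
```

```text
14.3 [0.24 0.65 1.05] [0.56 0.46 0.54] [0.47154 0.02983 0.0811 ] [0.47153 0.02975 0.08112]
```

The mean force has fallen to about 1.05 N, so I'll lower the fingers slightly faster for the rest of the stroke.

Call:
{"name": "carry_out", "arguments": {"steps": [[0, 0, 0, 0.05, 0.2, -0.01, 0], [0, 0, 0, 0.1, 0.4, -0.02, 0], [0, 0, 0, 0.15, 0.6, -0.03, 0], [0, 0, 0, 0.2, 0.8, -0.04, 0], [0, 0, 0, 0.25, 1.0, -0.05, 0], [0, 0, 0, 0.3, 1.2, -0.05, 0], [0, 0, 0, 0.35, 1.4, -0.06, 0], [0, 0, 0, 0.4, 1.6, -0.06, 0], [0, 0, 0, 0.45, 1.8, -0.06, 0], [0, 0, 0, 0.5, 2.0, -0.07, 0], [0, 0, 0, 0.55, 2.2, -0.07, 0], [0, 0, 0, 0.6, 2.4, -0.07, 0]]}}

```text
time: 15.5
position: [0.4774, 0.0536, 0.0803]
tool_rot: [0.376, 3.119, 0.0]
ft_force: [-1.0, -1.1, 0.7]
grip_width: 0.005
grip_force: 0.7
```

Call:
{"name": "carry_out", "arguments": {"steps": [[0, 0, 0, 0.05, 0.2, 0, 0], [0, 0, 0, 0.1, 0.4, 0, 0], [0, 0, 0, 0.15, 0.6, 0, 0], [0, 0, 0, 0.2, 0.8, 0, 0], [0, 0, 0, 0.25, 1.0, -0.01, 0], [0, 0, 0, 0.3, 1.2, -0.01, 0], [0, 0, 0, 0.35, 1.4, -0.01, 0], [0, 0, 0, 0.4, 1.6, -0.01, 0], [0, 0, 0, 0.45, 1.8, -0.02, 0], [0, 0, 0, 0.5, 2.0, -0.02, 0], [0, 0, 0, 0.55, 2.2, -0.02, 0], [0, 0, 0, 0.6, 2.4, -0.02, 0]]}}

```text
time: 16.7
position: [0.4834, 0.0776, 0.0801]
tool_rot: [-0.376, -3.119, -0.0]
ft_force: [-0.4, -1.4, 1.6]
grip_width: 0.004
grip_force: 0.8
```

```bash
python3 f.py; python3 - <<'E'
from h import *
a=ctrl.get_image("side")["pixels"][170:320,250:390,::-1]; b=ctrl.get_image("scene")["pixels"][180:330,270:410,::-1]
cv2.imwrite("pics/s2.png",cv2.resize(np.hstack([a,b]),None,fx=2.8,fy=3.8,interpolation=cv2.INTER_CUBIC))
E
```

```text
17.1 [-0.16  0.43  1.02] [0.33 0.48 0.53] [0.48352 0.07787 0.08021] [0.48355 0.07781 0.08026]
```

View pics/s2.png

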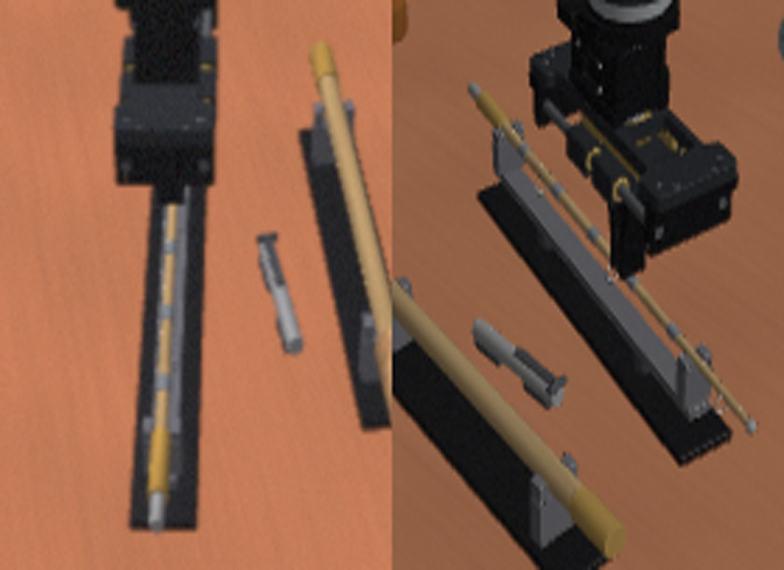

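The picture shows the fingers nearing the fourth binding, still on the cane, with the rod seated. The force is about 1 N and contact holds. I'll finish the last 7.2 cm (35 rows).

Call:
{"name": "carry_out", "arguments": {"steps": [[0, 0, 0, 0.05, 0.2, 0, 0], [0, 0, 0, 0.1, 0.4, -0.01, 0], [0, 0, 0, 0.15, 0.6, -0.01, 0], [0, 0, 0, 0.2, 0.8, -0.02, 0], [0, 0, 0, 0.25, 1.0, -0.02, 0], [0, 0, 0, 0.3, 1.2, -0.03, 0], [0, 0, 0, 0.35, 1.4, -0.03, 0], [0, 0, 0, 0.4, 1.6, -0.04, 0], [0, 0, 0, 0.45, 1.8, -0.04, 0], [0, 0, 0, 0.5, 2.0, -0.05, 0], [0, 0, 0, 0.55, 2.2, -0.05, 0], [0, 0, 0, 0.6, 2.4, -0.05, 0]]}}

```text
time: 18.4
position: [0.4894, 0.1016, 0.0796]
tool_rot: [-0.376, -3.119, 0.0]
ft_force: [-0.4, -1.1, 1.3]
grip_width: 0.005
grip_force: 0.8
```

Call:
{"name": "carry_out", "arguments": {"steps": [[0, 0, 0, 0.05, 0.2, 0, 0], [0, 0, 0, 0.1, 0.4, 0, 0], [0, 0, 0, 0.15, 0.6, 0, 0], [0, 0, 0, 0.2, 0.8, 0, 0], [0, 0, 0, 0.25, 1.0, -0.01, 0], [0, 0, 0, 0.3, 1.2, -0.01, 0], [0, 0, 0, 0.35, 1.4, -0.01, 0], [0, 0, 0, 0.4, 1.6, -0.01, 0], [0, 0, 0, 0.45, 1.8, -0.02, 0], [0, 0, 0, 0.5, 2.0, -0.02, 0], [0, 0, 0, 0.55, 2.2, -0.02, 0], [0, 0, 0, 0.6, 2.4, -0.02, 0]]}}

```text
time: 19.6
position: [0.4954, 0.1256, 0.0794]
tool_rot: [0.376, 3.119, 0.0]
ft_force: [0.2, -1.3, 2.0]
grip_width: 0.007
grip_force: 0.8
```

Call:
{"name": "carry_out", "arguments": {"steps": [[0, 0, 0, 0.05, 0.2, 0, 0], [0, 0, 0, 0.1, 0.4, 0, 0], [0, 0, 0, 0.15, 0.6, 0, 0], [0, 0, 0, 0.2, 0.8, 0, 0], [0, 0, 0, 0.25, 1.0, -0.01, 0], [0, 0, 0, 0.3, 1.2, -0.01, 0], [0, 0, 0, 0.35, 1.4, -0.01, 0], [0, 0, 0, 0.4, 1.6, -0.01, 0], [0, 0, 0, 0.45, 1.8, -0.01, 0], [0, 0, 0, 0.5, 2.0, -0.01, 0], [0, 0, 0, 0.55, 2.2, -0.01, 0]]}}

```text
time: 20.7
position: [0.501, 0.1476, 0.0793]
tool_rot: [0.376, 3.119, 0.0]
ft_force: [-0.3, -1.5, 1.6]
grip_width: 0.003
grip_force: 0.8
```

```bash
python3 f.py; python3 - <<'E'
from h import *
a=ctrl.get_image("side")["pixels"][170:320,250:390,::-1]; b=ctrl.get_image("scene")["pixels"][180:330,270:410,::-1]
cv2.imwrite("pics/s3.png",cv2.resize(np.hstack([a,b]),None,fx=2.8,fy=3.8,interpolation=cv2.INTER_CUBIC))
E
```

```text
21.1 [0.03 0.24 1.41] [0.26 0.72 0.41] [0.50106 0.14789 0.07944] [0.50106 0.1478  0.07948]
```

View pics/s3.png

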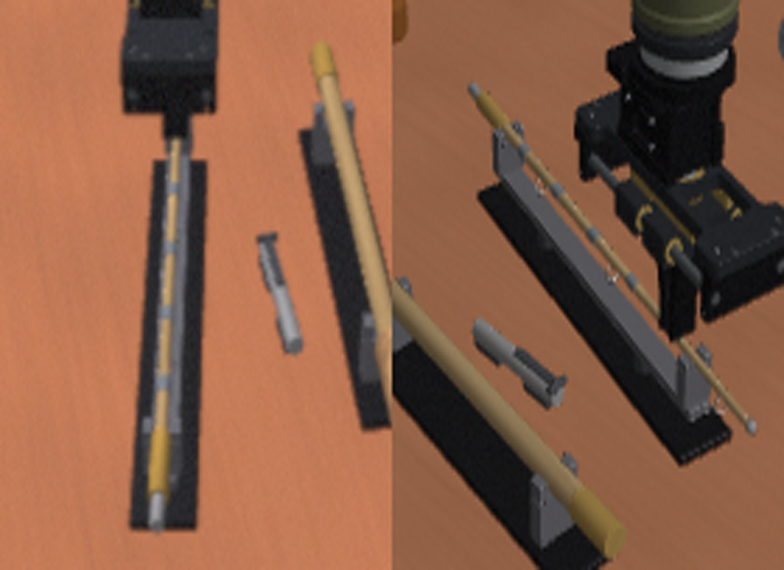

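The fingertips cover the fifth binding, just short of the thin-end fork, at 1.4 N. Now I'll lift straight off.

Call:
{"name": "carry_out", "arguments": {"steps": [[0, 0, 0, 0, 0, 0.1, 0], [0, 0, 0, 0, 0, 0.3, 0], [0, 0, 0, 0, 0, 0.6, 0], [0, 0, 0, 0, 0, 1, 0], [0, 0, 0, 0, 0, 2, 0], [0, 0, 0, 0, 0, 4, 0], [0, 0, 0, 0, 0, 6, 0], [0, 0, 0, 0, 0, 8, 0], [0, 0, 0, 0, 0, 10, 0], [0, 0, 0, 0, 0, 11, 0], [0, 0, 0, 0, 0, 11, 0], [0, 0, 0, 0, 0, 11, 0]]}}

```text
time: 22.4
position: [0.5006, 0.1473, 0.1889]
tool_rot: [-0.376, -3.119, 0.0]
ft_force: [-1.1, 0.4, 0.1]
grip_width: 0.004
grip_force: 0.0
```

```bash
python3 f.py; python3 - <<'E'
from h import *
cv2.imwrite("pics/end.png",ctrl.get_image("side")["pixels"][:,:,::-1])
E
```

```text
22.8 [-0.01  0.1  -0.2 ] [0.56 0.46 0.43] [0.50043 0.14722 0.18847] [0.50074 0.14732 0.18894]
```

View pics/end.png

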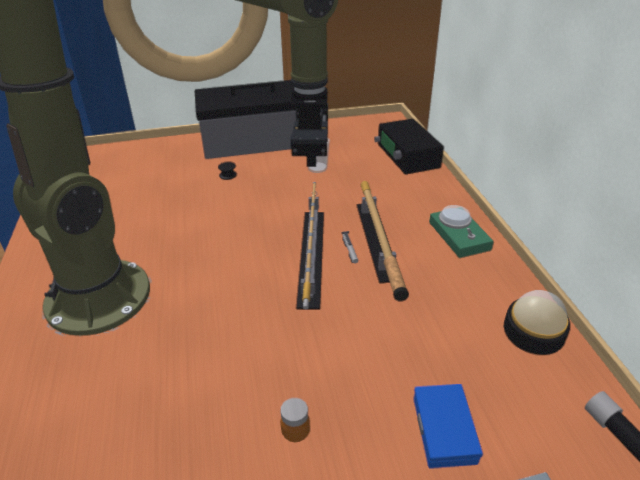

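The gripper is clear of everything. The rod tip, from (306,303) to (314,183), and the other objects in view are where they started; the gripper hides most of the tumbler. I'll hand it in.

```bash
python3 -c "
from bench import ctrl; print(ctrl.close_job())"
```

```text
the job is handed in; nothing more can be done
None
```

I stroked the rod tip with the fingers shut, from the first to the fifth binding at about 20 mm/s and 1–1.5 N, with three short pauses in contact. I then lifted off and handed the job in at about 23 s; the rod was still in its rest and nothing else appeared to have moved.

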